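# Put the vanity pieces back on their pads

## Task

Put the pink compact, the green square bottle, the amber six-sided bottle and the blue travel-spray case back from the marble board onto the onyx tray: each goes right way up on the middle of the pad that matches it in colour and outline, with the square bottle and the oblong case turned in line with their outlines. Set each one down gently rather than letting it drop, and leave the cream jar and the ring dish where they are.

Things in the scene. Friction and masses are not known exactly. Their poses are not given: they have to be found in the camera images.
- compact: Matte pink round powder compact lying flat, 54 mm diameter, 22 mm thick, small brass disc on the lid. Origin at the centre of its underside, z up.
- square_flacon: Green square perfume bottle, standing: body 36 x 36 mm and 40 mm tall, then a round brass cap 18 mm wide; 58 mm tall in all. Origin at the centre of its underside, z up. x and y are square to its side faces.
- hex_flacon: Amber six-sided perfume bottle, standing: body 38 mm across flats (44 mm across corners) and 40 mm tall, then a round brass cap 18 mm wide; 58 mm tall in all. Origin at the centre of its underside, z up. x is square to one pair of flats (the others at 60 degree steps).
- spray_case: Blue oblong travel-spray case lying flat, 64 mm long (along its x), 22 mm wide (along y), 24 mm high, brass band round it. Origin at the centre of its underside, z up.
- pad_pink: Pink round pad, 74 mm diameter, with a pale 54 mm round outline inlaid; the compact's place. Fixed, 3 mm thick, top face 3 mm above its origin, which is the centre of its underside on the onyx tray. 
- pad_green: Green square pad, 56 x 56 mm, with a pale 36 mm square outline inlaid; the square bottle's place. Fixed, 3 mm thick, top face 3 mm above its origin, which is the centre of its underside on the onyx tray. x and y are square to its sides.
- pad_amber: Amber six-sided pad, 58 mm across flats, with a pale six-sided outline inlaid; the six-sided bottle's place. Fixed, 3 mm thick, top face 3 mm above its origin, which is the centre of its underside on the onyx tray. x is square to one pair of flats.
- pad_blue: Blue oblong pad, 82 mm long (along its x), 40 mm wide, with a pale 64 x 22 mm oblong outline inlaid; the travel-spray case's place. Fixed, 3 mm thick, top face 3 mm above its origin, which is the centre of its underside on the onyx tray. 
- cream_jar: White cream jar with a steel lid, 41 mm diameter, 30 mm high, loose on the marble board among the pieces; not to be moved. Origin at the centre of its underside, z up. Pieces and jar start on a fixed white marble board, 230 x 300 x 12 mm. Neighbours on board or tray are at least 85 mm apart between centres.
- ring_dish: White ceramic ring dish (a small open bowl), 52 mm diameter, 18 mm high, loose on the onyx tray among the pads; not to be moved. Origin at the centre of its underside, z up. Pads and dish are on a fixed black octagonal onyx tray, 230 x 300 x 12 mm, beside the board, left or right of it. Tall things stand only beyond x = 0.76 m or |y| = 0.5 m.
Not all that is in view belongs to the job. Of the things shaped like the spray_case, the blue one is meant. There is more than one size of the compact; the one meant has the size given above.

How it is judged:
At the end, for the whole second after the job is handed in: Each piece rests released on its matching pad: within 12 mm of its middle, upright within 0.12 rad, at rest; square bottle (any quarter turn) and case (either way) in line within 0.26 rad; cream jar and ring dish within 20 mm of their starts (horizontal distance between compact and pad_pink below 0.012 m and z of compact in the frame of pad_pink between 0.001 and 0.006 m and angle between each of compact, square_flacon, hex_flacon, spray_case's own z axis and vertical below 0.12 rad and linear speed of each of compact, square_flacon, hex_flacon, spray_case below 0.01 m/s and angular speed of each of compact, square_flacon, hex_flacon, spray_case below 0.1 rad/s and horizontal distance between square_flacon and pad_green below 0.012 m and z of square_flacon in the frame of pad_green between 0.001 and 0.006 m and horizontal distance between hex_flacon and pad_amber below 0.012 m and z of hex_flacon in the frame of pad_amber between 0.001 and 0.006 m and horizontal distance between spray_case and pad_blue below 0.012 m and z of spray_case in the frame of pad_blue between 0.001 and 0.006 m and (angle between the x axis of square_flacon and the x axis of pad_green, either way round below 0.26 rad or angle between the x axis of square_flacon and the x axis of pad_green, either way round above 1.311 rad) and angle between the x axis of spray_case and the x axis of pad_blue, either way round below 0.26 rad and distance of each of cream_jar, ring_dish from where it was at the start of the episode below 0.02 m); the robot touches nothing.
It fails at once if a piece is dropped or knocked: over 0.6 m/s while no finger touches it ((linear speed of compact above 0.6 m/s and contact force between compact and the fingers below 0.02 N) or (linear speed of square_flacon above 0.6 m/s and contact force between square_flacon and the fingers below 0.02 N) or (linear speed of hex_flacon above 0.6 m/s and contact force between hex_flacon and the fingers below 0.02 N) or (linear speed of spray_case above 0.6 m/s and contact force between spray_case and the fingers below 0.02 N)).
It fails at once if the cream jar or the ring dish is pushed more than 20 mm (distance of any of cream_jar, ring_dish from where it was at the start of the episode above 0.02 m).
It also fails if it takes over 118 s, if anything falls off the work surface, if the arm or the gripper's body presses on something with over 40 N, if the wrist force passes 120 N, or if a joint passes its speed limit or range.

## Robot

A 7-joint arm with a two-finger parallel gripper is mounted at the origin on the work surface. World frame = base frame: x ahead of the robot, y to its left, z up, the work surface at z = 0. Lengths are in m, angles in rad, forces in N, time in s.
With the tool pointing down it reaches from about 0.4 to 0.85 m from the base axis. Payload 10.4 kg.
Tool frame: the origin (TCP) lies on the centre line of the jaws, within the pads' length; the fingertips stand 17 mm ahead of it and the grasp point (between the pads) lies 2 mm behind it; z points along the fingers, y is the line along which they close (so a half turn about z gives the same grasp; the last joint's range is limited). The gripper opens to 85 mm and grips with 20 to 120 N. Pads are 22 mm wide; open, the fingers measure 114 mm over their backs; the gripper's body (76 mm by 85 mm) begins 54 mm behind the grasp point. The pads swing forward as they close: fully open they stand 13 mm farther back than shut.
Start: joints at [-1.223, 0.332, -0.065, 1.46, 0.022, 1.35, -0.088], TCP at [0.226, 0.583, 0.219] pointing down, gripper open.
Joint ranges: [-2.6, 2.6], [-0.5, 2.12], [-1.47, 1.34], [0.16, 2.42], [-1.27, 4.41], [0.06, 2.06], [-2.6, 2.6]. Speed limits (rad/s): [2.22, 2.22, 2.79, 2.79, 3.14, 3.14, 3.14].

## Interface

Orientations are given as a unit quaternion [x, y, z, w].
In Python, from workcell import sensors, imaging, order, spotter gives the robot as it stands. The module is installed in compiled form; this text tells all that it offers.
- The arm moves only by the shell command python3 -m inch 'ROWS' [FORCE]. ROWS is JSON, a list that holds one entry, the list of rows, each a list of 7 numbers: the shift along the tool's x, y, z in m, then the turn, a rotation vector about the tool's x, y, z in rad, then the closure, from -1 (fully open) to 1 (shut). In form: [[[x, y, z, ax, ay, az, hand], ...]]. A call has 1 to 10 rows; each row is the pose to reach, as a shift and turn from the pose commanded when the call began, along the tool's axes at that moment; what a row does not reach only later rows make up. A row lasts 1/10 s, in which the tool goes at most 50 mm and 8.59 degrees, less where a joint would pass 70% of its speed; a pose out of reach is approached as far as the arm can. A call with a gripper value outside its range is refused whole. The fingers move at their own pace and stop on an object; FORCE is the grip in N (left out, the last holds). Time passes only in rows, so rows that repeat a pose let the fingers close. It gives the time, the measured TCP pose, the force, the opening and the grip force at its end, in the units of the state.
- sensors.get_obs(): the state, without advancing time (a new reading comes with each control period).
- imaging.camera(name): name is "scene" or "side" or "wrist"; returns the picture (400x640x3 uint8, blue, green, red); there is no depth.
- imaging.calibration(name): a dict with "mtx" (3x3 intrinsics, pixels), "R" (3x3) and "t" (3): a world point X has camera coordinates R X + t; the wrist camera has in their place "tool_from_camera" (4x4, takes a point from camera to tool coordinates, whose origin is the TCP and whose axes are the flange's). Camera axes: x right, y down, z forward; pixel columns grow to the right and rows downward; lengths in m; the calibration is good to about 2 mm. A picture is of the moment at which its call begins: read the wrist's pose just before it. calibration takes no time and is no camera call.
- order.hand_in(): hands the job in; it is judged then, once.
Trained networks look in the newest picture that a camera, given by its name, has taken for a name from the list of things; names that differ only in an ending like _2 or _b are one class to them, and where a whole thing is asked for, a point or a joint stands for the part that bears it (a point fixed in the world has none). Each returns a list of dicts, best first, with "conf" (0 to 1); they miss things now and then, are a little off and sometimes report something else, mostly with a low value. They report only what shows in the picture. A call takes as long as a camera call. They do not tell look-alikes from the thing itself.
- spotter.look_for(label, camera): "pixel" ([column, row] in pixels, amid what is visible of it).
The state is a dict: "clock": time; "joint_pos": joint angles; "joint_velocities": joint speeds; "tau": joint torques, N m; "position": TCP position; "ee_rot": TCP orientation; "ft_force": force on the tool from outside, world axes, zero at the start; "torque": the same for the moment, N m; "grip_width": opening from 0.0 (shut) to 1.0 (fully open); "grasp_force": force on a finger pad.
Only numpy, scipy, OpenCV 4.12 (cv2) and the standard library are available. Lean on these libraries where they do the work, as an engineer would, in place of code of your own. Each camera call takes 0.05 s, during which the arm holds its last target. There are 200 camera calls.

## Working session

There is one attempt and no reset: what is moved stays moved. The work goes in short steps, Python scripts to look and compute and a shell command to move; the robot and the scene stay as the last step left them, time stands still between calls to the robot, and variables do not carry over. Pictures are saved under pics/ and viewed, at most 14 in all, crops included, and the job is handed in when it is done.

```bash
mkdir -p pics
python3 - <<'E'
from workcell import sensors, imaging, spotter
import cv2, numpy as np
np.set_printoptions(precision=4,suppress=True)
o=sensors.get_obs();print(o)
for c in ("scene","side","wrist"):
    cv2.imwrite(f"pics/{c}0.png",imaging.camera(c)); print(c,imaging.calibration(c))
for c in ("scene","side"):
    for n in "compact square_flacon hex_flacon spray_case pad_pink pad_green pad_amber pad_blue cream_jar ring_dish".split():
        print(c,n,[(np.round(d["pixel"]).tolist(),round(d["conf"],2)) for d in spotter.look_for(n,c)])
E
```

```text
{'clock': 0.0, 'joint_pos': array([-1.2226,  0.3329, -0.0647,  1.4609,  0.0216,  1.3499, -0.0885]), 'joint_velocities': array([ 0.    ,  0.0001,  0.0005,  0.0002, -0.0006,  0.    ,  0.0001]), 'tau': array([ -0.0006, -62.5446,   0.0487, -39.1597,   0.0162,   0.0101,
        -0.    ]), 'position': array([0.2263, 0.5822, 0.2183]), 'ee_rot': array([ 0.1843,  0.9829, -0.0007, -0.0001]), 'ft_force': array([ 0.1418, -0.2334,  0.2312]), 'torque': array([-0.0505,  0.0184,  0.0781]), 'grasp_force': 0.0, 'grip_width': 0.9944048761332688}
scene {'mtx': array([[455.0722,   0.    , 322.6719],
       [  0.    , 455.0722, 196.4625],
       [  0.    ,   0.    ,   1.    ]]), 'R': array([[-0.871 ,  0.4911,  0.0163],
       [ 0.3951,  0.7198, -0.5708],
       [-0.2921, -0.4907, -0.8209]]), 't': array([ 0.5009, -0.1812,  1.1906])}
side {'mtx': array([[451.1359,   0.    , 322.1402],
       [  0.    , 451.1359, 197.6382],
       [  0.    ,   0.    ,   1.    ]]), 'R': array([[ 0.9769, -0.2135, -0.0132],
       [-0.1594, -0.6852, -0.7107],
       [ 0.1427,  0.6964, -0.7033]]), 't': array([-0.5491,  0.1089,  
[... 719 characters left out ...]
0], 0.71)]
scene pad_blue [([344.0, 265.0], 0.69)]
scene cream_jar [([250.0, 131.0], 0.69)]
scene ring_dish [([388.0, 225.0], 0.63)]
side compact [([307.0, 243.0], 0.96), ([245.0, 267.0], 0.55)]
side square_flacon [([334.0, 314.0], 0.95), ([344.0, 264.0], 0.7), ([329.0, 162.0], 0.44)]
side hex_flacon [([349.0, 263.0], 0.8)]
side spray_case [([434.0, 249.0], 0.86), ([362.0, 232.0], 0.84), ([382.0, 187.0], 0.72)]
side pad_pink [([265.0, 132.0], 0.58)]
side pad_green [([298.0, 149.0], 0.71)]
side pad_amber [([268.0, 132.0], 0.57), ([302.0, 122.0], 0.54)]
side pad_blue [([328.0, 161.0], 0.83), ([298.0, 149.0], 0.67)]
side cream_jar [([394.0, 305.0], 0.95)]
side ring_dish [([278.0, 172.0], 0.74)]
```

Run:
```python
import cv2
a=cv2.imread("pics/scene0.png")[80:380,190:500];cv2.imwrite("pics/sc.png",cv2.resize(a,None,fx=2,fy=2,interpolation=2)[:600])
a=cv2.imread("pics/side0.png")[90:350,200:500];cv2.imwrite("pics/si.png",cv2.resize(a,None,fx=2.3,fy=2.3,interpolation=2)[:600])
```

```text
(no output)
```

View pics/sc.png

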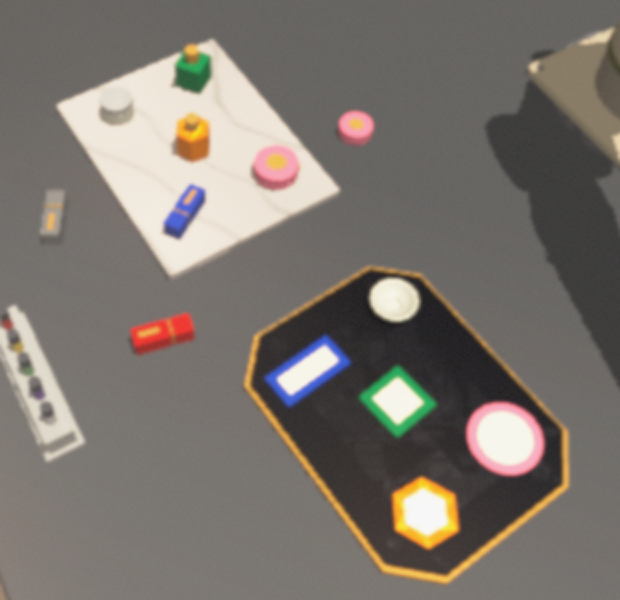

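View pics/si.png

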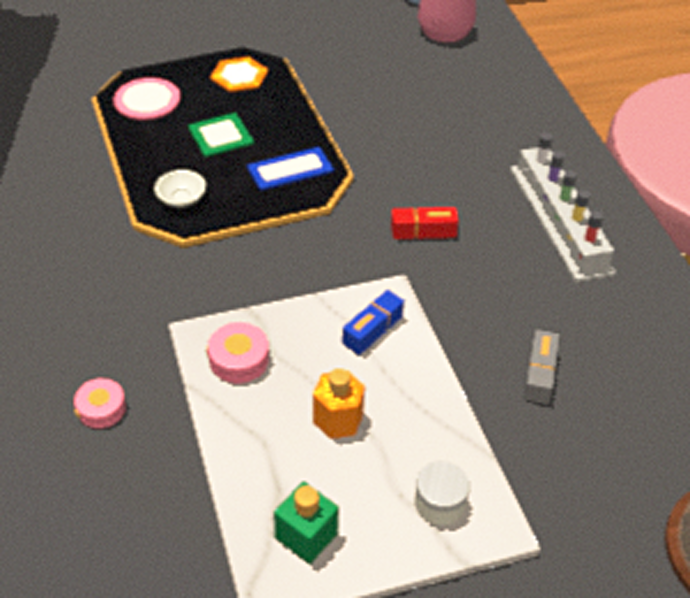

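```bash
cat > fit.py <<'E'
import cv2, numpy as np
from workcell import imaging
from scipy.optimize import minimize
def poly(n,r,ph=0): a=np.arange(n)*2*np.pi/n+ph; return np.c_[r*np.cos(a),r*np.sin(a)]
def rect(a,b): return np.array([[a,b],[-a,b],[-a,-b],[a,-b]])/2
def prism(p,z0,z1): return np.vstack([np.c_[p,np.full(len(p),z)] for z in (z0,z1)])
cap=prism(poly(24,.009),.04,.058)
M=dict(compact=[prism(poly(40,.027),0,.022)],square_flacon=[prism(rect(.036,.036),0,.04),cap],
 hex_flacon=[prism(poly(6,.022,np.pi/6),0,.04),cap],spray_case=[prism(rect(.064,.022),0,.024)],
 pad_pink=[prism(poly(40,.037),0,.003)],pad_green=[prism(rect(.056,.056),0,.003)],
 pad_amber=[prism(poly(6,.029/np.cos(np.pi/6),np.pi/6),0,.003)],pad_blue=[prism(rect(.082,.04),0,.003)])
S=4
def proj(K,R,t,X):
    c=X@R.T+t; q=c@K.T; return q[:,:2]/q[:,2:]
def cams(): return {c:(lambda k:(k["mtx"],k["R"],k["t"]))(imaging.calibration(c)) for c in ("scene","side")}
def mask(img,px,fill,thr=95):
    hsv=cv2.cvtColor(cv2.resize(img,None,fx=S,fy=S,interpolation=cv2.INTER_CUBIC),cv2.COLOR_BGR2HSV)
    m=((hsv[...,1]>thr)&(hsv[...,2]>60)).astype(np.uint8)
    n,l,st,ce=cv2.connectedComponentsWithStats(m)
    ys,xs=np.nonzero(m); ok=st[l[ys,xs],4]>300; ys,xs=ys[ok],xs[ok]
    j=np.argmin((xs/S-px[0])**2+(ys/S-px[1])**2); b=(l==l[ys[j],xs[j]]).astype(np.uint8)
    cs,_=cv2.findContours(b,cv2.RETR_EXTERNAL,cv2.CHAIN_APPROX_NONE)
    o=np.zeros_like(b); cv2.drawContours(o,[cv2.convexHull(cs[0]) if fill else max(cs,key=cv2.contourArea)],-1,1,-1); return o
def render(name,p,z,cam,shape):
    o=np.zeros(shape,np.uint8); c,s=np.cos(p[2]),np.sin(p[2])
    for V in M[name]:
        X=V@np.array([[c,s,0],[-s,c,0],[0,0,1]])+[p[0],p[1],z]
        h=cv2.convexHull(proj(*cam,X).astype(np.float32)).reshape(-1,2)
        cv2.fillConvexPoly(o,np.round(((h+.5)*S-.5)*16).astype(np.int32),1,shift=4)
    return o
def back(cam,px,z):
    K,R,t=cam; d=R.T@np.linalg.solve(K,[*px,1]); o=-R.T@t; return (o+d*(z-o[2])/d[2])[:2]
def fit(name,masks,cs,z,p0,sym):
    def f(p,ks=masks):
        return np.mean([1-(lambda r:(r&masks[k]).sum()/max(1,(r|masks[k]).sum()))(render(name,p,z,cs[k],masks[k].shape)) for k in ks])
    def run(ks):
        best=None
        for y in (np.arange(0,sym,sym/4) if sym else [0]):
            q0=np.r_[p0,y]
            r=minimize(f,q0,args=(ks,),method="Nelder-Mead",options=dict(maxfev=90,xatol=1e-4,initial_simplex=q0+np.array([[0,0,0],[.01,0,0],[0,.01,0],[0,0,sym/6+.01]])))
            if best is None or r.fun<best.fun: best=r
        return best
    return run
SYM=dict(square_flacon=np.pi/2,hex_flacon=np.pi/3,spray_case=np.pi,pad_green=np.pi/2,pad_amber=np.pi/3,pad_blue=np.pi)
E
cat > all.py <<'E'
from fit import *
px=dict(compact=((329,163),(305,243)),square_flacon=((286,117),(334,317)),hex_flacon=((286,149),(347,267)),spray_case=((281,185),(362,231)),
 pad_pink=((442,299),(264,133)),pad_green=((389,281),(296,148)),pad_amber=((403,336),(304,122)),pad_blue=((344,266),(326,163)))
import sys
cs=cams(); im={c:cv2.imread(f"pics/{c}0.png") for c in cs}
for n in px:
    fill=n.startswith("pad"); ms={c:mask(im[c],q,fill) for c,q in zip(cs,px[n])}
    p0=back(cs["scene"],px[n][0],.03 if not fill else .015)
    run=fit(n,ms,cs,.012,p0,SYM.get(n,0))
    for ks in (list(cs),["scene"],["side"]):
        r=run(ks); print(n,ks if len(ks)<2 else "both",np.round(r.x,4),round(r.fun,3))
E
time python3 all.py
```

```text
compact both [ 0.4895 -0.1033  0.0035] 0.85
compact ['scene'] [ 0.4813 -0.1399  0.0303] 0.843
compact ['side'] [ 0.5048 -0.0814 -0.0171] 0.844
square_flacon both [ 0.5167 -0.2953  0.9626] 0.203
square_flacon ['scene'] [ 0.5144 -0.2971 -0.4939] 0.215
square_flacon ['side'] [ 0.5172 -0.295   0.7838] 0.144
hex_flacon both [ 0.5679 -0.1947  0.5613] 0.064
hex_flacon ['scene'] [ 0.5676 -0.1936  0.5799] 0.082
hex_flacon ['side'] [ 0.5679 -0.1948  0.5382] 0.034
spray_case both [ 0.6236 -0.1062  0.6969] 0.494
spray_case ['scene'] [ 0.601  -0.1287  0.9573] 0.746
spray_case ['side'] [ 0.6245 -0.1059  0.6822] 0.213
pad_pink both [0.4669 0.2885 0.0032] 0.126
pad_pink ['scene'] [0.4673 0.2889 0.0009] 0.116
pad_pink ['side'] [0.4663 0.2867 0.0116] 0.133
pad_green both [0.5371 0.2036 0.1803] 0.093
pad_green ['scene'] [0.5371 0.2026 0.1873] 0.093
pad_green ['side'] [0.5376 0.2041 0.2041] 0.09
pad_amber both [0.5782 0.3106 0.4522] 0.174
pad_amber ['scene'] [0.5798 0.3118 0.5601] 0.17
pad_amber ['side'] [0.5773 0.3099 0.4714] 0.177
pad_blue both [0.5993 0.1304 0.142 ] 0.125
pad_blue ['scene'] [0.5986 0.1304 0.1386] 0.132
pad_blue ['side'] [0.5988 0.1308 0.1617] 0.116
real	0m25.789s
user	0m26.342s
sys	0m0.348s
```

```bash
sed -i 's/def mask(img,px,fill,thr=95)/def mask(img,px,fill,thr=95,v=60)/; s/\[...,2\]>60/[...,2]>v/' fit.py
sed -i 's/mask(im\[c\],q,fill)/mask(im[c],q,fill,*T.get(n,(95,60)))/; s/^import sys/T=dict(compact=(70,100),square_flacon=(95,25),spray_case=(95,25),pad_pink=(60,100),pad_green=(80,50),pad_blue=(80,50))/' all.py
sed -i 's/^    p0=/    print(n,{c:(cv2.boundingRect(m)) for c,m in ms.items()}); p0=/' all.py
python3 all.py
```

```text
compact {'scene': (1266, 614, 94, 85), 'side': (1158, 922, 111, 107)}
compact both [ 0.498  -0.1134  0.0014] 0.126
compact ['scene'] [ 0.4974 -0.1139  0.0014] 0.163
compact ['side'] [ 0.498  -0.1135  0.0023] 0.089
square_flacon {'scene': (1114, 407, 64, 94), 'side': (1278, 1199, 109, 140)}
square_flacon both [ 0.5167 -0.2953  0.9626] 0.203
square_flacon ['scene'] [ 0.5144 -0.2971 -0.4939] 0.215
square_flacon ['side'] [ 0.5172 -0.295   0.7838] 0.144
hex_flacon {'scene': (1112, 546, 67, 97), 'side': (1344, 1001, 91, 123)}
hex_flacon both [ 0.5679 -0.1947  0.5613] 0.064
hex_flacon ['scene'] [ 0.5676 -0.1936  0.5799] 0.082
hex_flacon ['side'] [ 0.5679 -0.1948  0.5382] 0.034
spray_case {'scene': (1114, 692, 53, 59), 'side': (1397, 865, 105, 111)}
spray_case both [ 0.6236 -0.1062  0.6969] 0.494
spray_case ['scene'] [ 0.601  -0.1287  0.9573] 0.746
spray_case ['side'] [ 0.6245 -0.1059  0.6822] 0.213
pad_pink {'scene': (1690, 1122, 161, 152), 'side': (995, 494, 119, 75)}
pad_pink both [0.4666 0.2886 0.0047] 0.102
pad_pink ['scene'] [ 0.4663  0.2898 -0.0042] 0.113
pad_pink ['side'] [0.4665 0.2876 0.0064] 0.087
pad_green {'scene': (1476, 1049, 160, 148), 'side': (1126, 554, 117, 80)}
pad_green both [0.5371 0.2031 1.777 ] 0.117
pad_green ['scene'] [0.5376 0.2036 0.1595] 0.112
pad_green ['side'] [0.5374 0.2043 0.1986] 0.117
pad_amber {'scene': (1540, 1270, 143, 153), 'side': (1163, 456, 106, 66)}
pad_amber both [0.5782 0.3106 0.4522] 0.174
pad_amber ['scene'] [0.5798 0.3118 0.5601] 0.17
pad_amber ['side'] [0.5773 0.3099 0.4714] 0.177
pad_blue {'scene': (1286, 986, 179, 151), 'side': (1227, 614, 156, 79)}
pad_blue both [0.5992 0.1296 0.1751] 0.149
pad_blue ['scene'] [0.5989 0.1306 0.1558] 0.154
pad_blue ['side'] [0.5994 0.1304 3.3158] 0.142
```

```bash
cat > go.py <<'E'
import sys,numpy as np
from workcell import sensors
from scipy.spatial.transform import Rotation as Ro
def plan(x,y,z,yaw):
    """yaw: world heading of tool y (closing line), mod pi; prints shift in tool axes and turn"""
    o=sensors.get_obs(); R=Ro.from_quat(o["ee_rot"]).as_matrix(); 
    h=np.arctan2(R[1,1],R[0,1]); d=(yaw-h+np.pi/2)%np.pi-np.pi/2
    Y=np.array([np.cos(h+d),np.sin(h+d),0]); Z=np.array([0,0,-1.]); T=np.c_[np.cross(Y,Z),Y,Z]
    s=R.T@(np.array([x,y,z])-o["position"]); rv=Ro.from_matrix(R.T@T).as_rotvec()
    print("shift",np.round(s,4),"rot",np.round(rv,4),"j7",round(o["joint_pos"][6],2),"h",round(h,3),"pos",np.round(o["position"],4),"t",round(o["clock"],1),"grip",round(o["grip_width"],3))
if __name__=="__main__":
    a=list(map(float,sys.argv[1:]))
    for i in range(0,len(a),4): plan(*a[i:i+4])
E
python3 go.py .53 .2 .26 0
```

```text
shift [-0.4215 -0.2466 -0.0409] rot [ 1.0e-04 -1.0e-04  1.2e+00] j7 -0.09 h 1.2 pos [0.2265 0.5825 0.2192] t 1.1 grip 0.998
```

```bash
R='[-0.4215,-0.2466,-0.04,0,0,1.2,-1]'; python3 -m inch '[[[-0.4215,-0.2466,-0.041,0,0,1.2,-1],[-0.4215,-0.2466,-0.041,0,0,1.2,-1],[-0.4215,-0.2466,-0.041,0,0,1.2,-1],[-0.4215,-0.2466,-0.041,0,0,1.2,-1],[-0.4215,-0.2466,-0.041,0,0,1.2,-1],[-0.4215,-0.2466,-0.041,0,0,1.2,-1],[-0.4215,-0.2466,-0.041,0,0,1.2,-1],[-0.4215,-0.2466,-0.041,0,0,1.2,-1],[-0.4215,-0.2466,-0.041,0,0,1.2,-1],[-0.4215,-0.2466,-0.041,0,0,1.2,-1]]]'; python3 go.py .53 .2 .26 0 .55 -.17 .26 0
```

```text
clock: 2.15
position: [0.5315, 0.1971, 0.2607]
ee_rot: [0.708, 0.706, 0.0, 0.0]
ft_force: [0.8, 0.7, -0.3]
grip_width: 0.997
grasp_force: 0.0
shift [ 0.0029 -0.0015  0.0007] rot [ 0.0011 -0.0001 -0.0022] j7 -0.38 h -0.002 pos [0.5315 0.1971 0.2607] t 2.1 grip 0.997
shift [-0.3671  0.0193  0.0007] rot [ 0.0011 -0.0001 -0.0022] j7 -0.38 h -0.002 pos [0.5315 0.1971 0.2607] t 2.1 grip 0.997
```

```bash
cat > snap.py <<'E'
import sys,cv2,pickle
from workcell import sensors,imaging
o=sensors.get_obs(); im=imaging.camera("wrist"); n=sys.argv[1]
cv2.imwrite(f"pics/{n}.png",im); pickle.dump(o,open(f"pics/{n}.pkl","wb"))
E
python3 snap.py w_tray
python3 -m inch '[[[-0.367,0.019,0,0,0,0,-1],[-0.367,0.019,0,0,0,0,-1],[-0.367,0.019,0,0,0,0,-1],[-0.367,0.019,0,0,0,0,-1],[-0.367,0.019,0,0,0,0,-1],[-0.367,0.019,0,0,0,0,-1],[-0.367,0.019,0,0,0,0,-1],[-0.367,0.019,0,0,0,0,-1],[-0.367,0.019,0,0,0,0,-1],[-0.367,0.019,0,0,0,0,-1]]]'; python3 snap.py w_board
```

```text
clock: 3.2
position: [0.549, -0.1665, 0.26]
ee_rot: [0.707, 0.707, 0.0, -0.0]
ft_force: [-0.2, -0.2, -0.9]
grip_width: 0.996
grasp_force: 0.0
```

View pics/w_board.png

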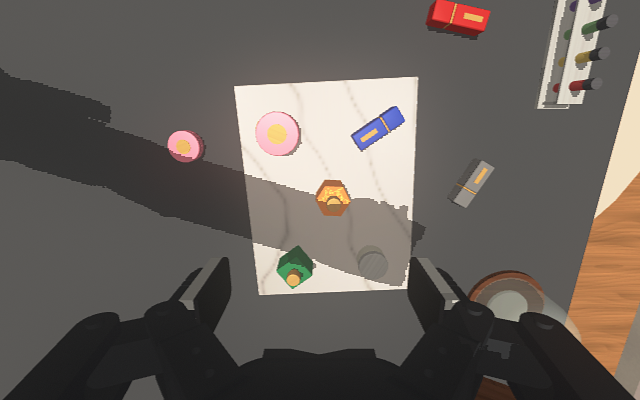

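View pics/w_tray.png

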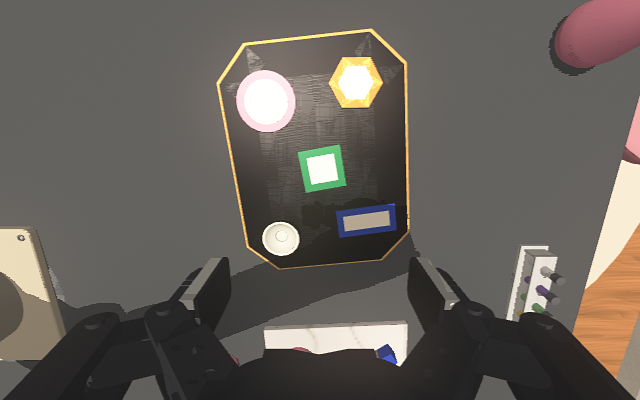

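```bash
cat > wr.py <<'E'
from fit import *
import pickle,sys
from scipy.spatial.transform import Rotation as Ro
def wcam(o):
    k=imaging.calibration("wrist"); T=k["tool_from_camera"]; B=np.eye(4); B[:3,:3]=Ro.from_quat(o["ee_rot"]).as_matrix(); B[:3,3]=o["position"]
    W=np.linalg.inv(B@T); return (k["mtx"],W[:3,:3],W[:3,3])
T=dict(compact=(50,60),square_flacon=(95,25),spray_case=(95,25),pad_pink=(40,100),pad_green=(80,50),pad_blue=(80,40))
def wfit(n,pic,px,z=.012):
    c=wcam(pickle.load(open(f"pics/{pic}.pkl","rb"))); m=mask(cv2.imread(f"pics/{pic}.png"),px,n.startswith("pad"),*T.get(n,(95,60)))
    r=fit(n,{"w":m},{"w":c},z,back(c,px,.03),SYM.get(n,0))(["w"]); print(n,np.round(r.x,4),round(r.fun,3),np.array(cv2.boundingRect(m))//S); return r.x
if __name__=="__main__":
    for n,pic,px in [("compact","w_board",(278,133)),("spray_case","w_board",(378,128)),("hex_flacon","w_board",(333,199)),("square_flacon","w_board",(294,268)),
      ("pad_pink","w_tray",(266,101)),("pad_amber","w_tray",(356,82)),("pad_green","w_tray",(322,168)),("pad_blue","w_tray",(366,221))]: wfit(n,pic,px)
E
python3 wr.py
```

```text
compact [ 0.4975 -0.1148  0.0105] 0.033 [255 111  45  45]
spray_case [ 0.6012 -0.1207  3.6962] 0.468 [352 118  35  31]
hex_flacon [ 0.5664 -0.1951  0.4738] 0.032 [315 180  35  36]
square_flacon [ 0.5152 -0.3003  1.8616] 0.456 [277 253  35  35]
pad_pink [ 0.4866  0.281  -0.0015] 0.696 [272  74  24  57]
pad_amber [0.5768 0.3093 0.5223] 0.033 [328  56  55  51]
pad_green [0.536  0.2023 0.1806] 0.01 [297 144  49  48]
pad_blue [0.5981 0.1292 3.2867] 0.015 [335 202  61  35]
```

```bash
sed -i 's/^    n,l,st,ce/    m=cv2.morphologyEx(m,cv2.MORPH_CLOSE,np.ones((17,17),np.uint8))\n    n,l,st,ce/' fit.py
cat > b.py <<'E'
import wr
wr.T.update(pad_pink=(20,120),spray_case=(80,20),square_flacon=(70,15))
for a in [("compact","w_board",(278,133)),("spray_case","w_board",(378,128)),("square_flacon","w_board",(294,268)),("pad_pink","w_tray",(240,101))]: wr.wfit(*a)
E
python3 b.py
```

```text
compact [ 0.498  -0.115   0.0096] 0.044 [255 111  46  45]
spray_case [ 0.6204 -0.1086  3.7092] 0.122 [351 106  53  44]
square_flacon [ 0.5156 -0.2953  0.6974] 0.129 [276 246  35  42]
pad_pink [ 0.4658  0.32   -0.0414] 0.92 [215  27 194 241]
```

```bash
python3 go.py .6205 -.1085 .12 2.14
python3 - <<'E'
import wr,cv2,numpy as np,pickle
im=cv2.imread("pics/w_tray.png"); c=wr.wcam(pickle.load(open("pics/w_tray.pkl","rb")))
m=(im.max(2)[60:142,230:301]>150).astype(np.uint8)
n,l,st,ce=cv2.connectedComponentsWithStats(m); i=1+np.argmax(st[1:,4]); print(st[i],ce[i]+[230,60],wr.back(c,ce[i]+[230,60],.015))
E
```

```text
shift [0.0569 0.0714 0.14  ] rot [-5.0000e-04 -6.0000e-04  1.0031e+00] j7 0.32 h 0.002 pos [ 0.5492 -0.1656  0.2599] t 3.2 grip 0.997
[   6    5   65   67 3091] [266.34422517  99.94079586] [0.46643145 0.28899166]
```

```bash
python3 -m inch '[[[0.057,0.0714,0.14,0,0,1.003,0],[0.057,0.0714,0.14,0,0,1.003,0],[0.057,0.0714,0.14,0,0,1.003,0],[0.057,0.0714,0.14,0,0,1.003,0],[0.057,0.0714,0.14,0,0,1.003,0],[0.057,0.0714,0.14,0,0,1.003,0],[0.057,0.0714,0.14,0,0,1.003,0],[0.057,0.0714,0.14,0,0,1.003,0],[0.057,0.0714,0.14,0,0,1.003,0],[0.057,0.0714,0.14,0,0,1.003,0]]]' 40;  python3 go.py .6205 -.1085 .033 2.14; python3 snap.py c1
```

```text
clock: 4.25
position: [0.6205, -0.1092, 0.1201]
ee_rot: [0.959, 0.282, 0.0, -0.0]
ft_force: [0.5, -0.6, -0.2]
grip_width: 0.5
grasp_force: 0.0
shift [ 0.0004 -0.0005  0.0871] rot [-0.0004 -0.0004  0.0022] j7 -0.64 h -0.999 pos [ 0.6205 -0.1092  0.1201] t 4.2 grip 0.5
```

View pics/c1.png

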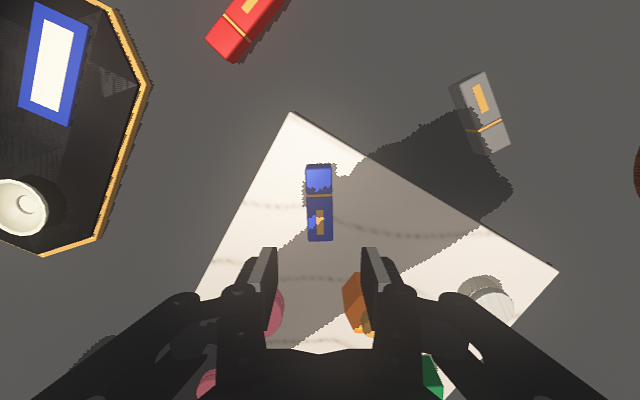

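```bash
python3 - <<'E'
import wr
wr.T.update(spray_case=(80,20)); wr.wfit("spray_case","c1",(319,200))
E
python3 -m inch '[[[0,0,0.05,0,0,0,0],[0,0,0.08,0,0,0,0],[0,0,0.087,0,0,0,0],[0,0,0.087,0,0,0,0]]]' 40;python3 go.py .6205 -.1085 .033 2.14
```

```text
spray_case [ 0.6209 -0.1088  0.585 ] 0.137 [305 164  27  76]
clock: 4.7
position: [0.6199, -0.1101, 0.0328]
ee_rot: [0.96, 0.28, -0.001, -0.0]
ft_force: [-0.2, 0.2, 0.3]
grip_width: 0.5
grasp_force: 0.0
shift [ 0.0013 -0.001  -0.0002] rot [-0.0008  0.0012 -0.0009] j7 -0.59 h -1.002 pos [ 0.6199 -0.1101  0.0328] t 4.7 grip 0.5
```

```bash
python3 -m inch '[[[0,0,0,0,0,0,1],[0,0,0,0,0,0,1],[0,0,0,0,0,0,1],[0,0,0,0,0,0,1],[0,0,0,0,0,0,1],[0,0,-0.02,0,0,0,1],[0,0,-0.06,0,0,0,1],[0,0,-0.1,0,0,0,1],[0,0,-0.1,0,0,0,1]]]' 40;python3 go.py .5975 .1295 .12 1.72
```

```text
clock: 5.6
position: [0.6232, -0.1111, 0.1388]
ee_rot: [0.96, 0.28, 0.004, 0.001]
ft_force: [1.4, -0.5, -0.2]
grip_width: -0.001
grasp_force: 0.0
shift [ 0.1075 -0.2168  0.0185] rot [ 0.0034 -0.0077  0.4182] j7 -0.65 h -1.003 pos [ 0.6232 -0.1111  0.1388] t 5.6 grip -0.001
```

```bash
python3 snap.py c2
python3 - <<'E'
import wr
wr.T.update(spray_case=(80,20)); wr.wfit("spray_case","c2",(319,220))
E
```

```text
spray_case [ 0.621  -0.1088  3.7573] 0.135 [302 163  25  71]
```

View pics/c2.png

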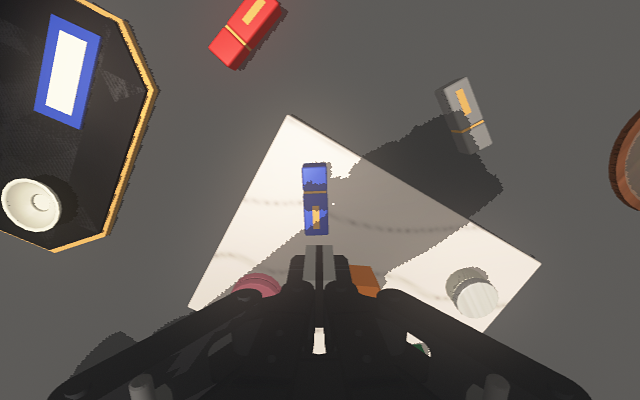

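```bash
python3 go.py .621 -.1088 .033 2.146; python3 -m inch '[[[0,0,0,0,0,0,0],[0,0,0,0,0,0,0],[0,0,0,0,0,0,0],[0,0,0,0,0,0,0],[0,0,0,0,0,0,0]]]' 40;python3 go.py .621 -.1088 .033 2.146
```

```text
shift [-0.0004 -0.0022  0.103 ] rot [ 0.0027 -0.0043 -0.0075] j7 -0.65 h -1.003 pos [ 0.622  -0.1105  0.136 ] t 5.7 grip 0.0
clock: 6.15
position: [0.6202, -0.11, 0.1326]
ee_rot: [0.96, 0.28, -0.0, -0.0]
ft_force: [-0.0, -0.0, -0.4]
grip_width: 0.498
grasp_force: 0.0
shift [ 0.0014 -0.0005  0.0996] rot [-0.0004  0.0006 -0.0074] j7 -0.65 h -1.003 pos [ 0.6202 -0.11    0.1326] t 6.2 grip 0.498
```

```bash
python3 -m inch '[[[0.0014,-0.0005,0.05,0,0,0,0],[0.0014,-0.0005,0.08,0,0,0,0],[0.0014,-0.0005,0.099,0,0,0,0],[0.0014,-0.0005,0.099,0,0,0,0],[0.0014,-0.0005,0.099,0,0,0,1],[0.0014,-0.0005,0.099,0,0,0,1],[0.0014,-0.0005,0.099,0,0,0,1],[0.0014,-0.0005,0.099,0,0,0,1],[0.0014,-0.0005,0.099,0,0,0,1],[0.0014,-0.0005,0.099,0,0,0,1]]]' 40;python3 go.py .621 -.1088 .033 2.146;  python3 snap.py c3
```

```text
clock: 7.15
position: [0.6214, -0.1088, 0.0343]
ee_rot: [0.96, 0.28, 0.0, -0.0]
ft_force: [0.2, 0.3, 0.5]
grip_width: -0.0
grasp_force: 0.0
shift [-0.0003 -0.0002  0.0013] rot [ 0.0001 -0.0004 -0.0074] j7 -0.59 h -1.003 pos [ 0.6214 -0.1088  0.0343] t 7.2 grip -0.0
```

View pics/c3.png

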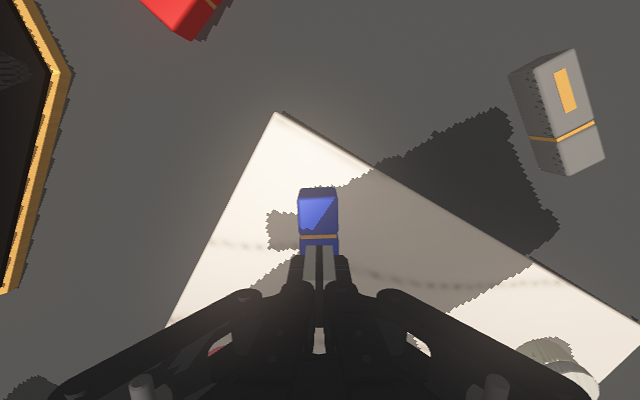

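Run:
```python
from fit import *
im=imaging.camera("side"); cs=cams()
a=im[170:280,300:440].copy(); a=cv2.resize(a,None,fx=5,fy=5,interpolation=2)
for z,c in [(.0343,(0,0,255)),(.0173,(0,255,0)),(.0493,(255,0,255))]:
    p=proj(*cs["side"],np.array([[.6214,-.1088,z]]))[0]; print(z,p); q=((p-[300,170]+.5)*5).astype(int); cv2.circle(a,tuple(int(v) for v in q),3,c,-1)
cv2.imwrite("pics/side1.png",a)
```

```text
0.0343 [361.5350488 226.9591178]
0.0173 [361.13989742 232.40677528]
0.0493 [361.89230007 222.03396077]
```

View pics/side1.png

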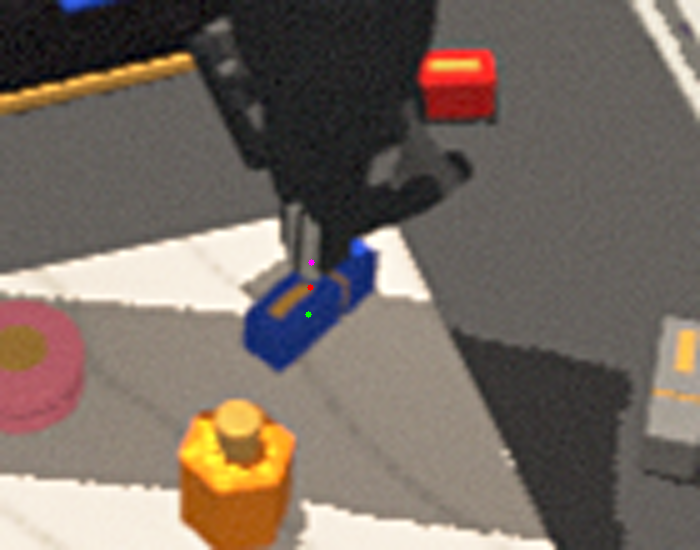

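```bash
python3 -m inch '[[[0,0,-0.005,0,0,0,0],[0,0,-0.005,0,0,0,0],[0,0,-0.005,0,0,0,0],[0,0,-0.005,0,0,0,0],[0,0,0.01,0,0,0,0],[0,0,0.015,0,0,0,0],[0,0,0.02,0,0,0,0],[0,0,0.02,0,0,0,0]]]' 40; python3 -m inch '[[[0,0,0.004,0,0,0,0],[0,0,0.004,0,0,0,0],[0,0,0.004,0,0,0,1],[0,0,0.004,0,0,0,1],[0,0,0.004,0,0,0,1],[0,0,0.004,0,0,0,1],[0,0,0.004,0,0,0,1],[0,0,0.004,0,0,0,1]]]' 40
```

```text
clock: 8.05
position: [0.6206, -0.1088, 0.0129]
ee_rot: [0.96, 0.28, -0.001, -0.0]
ft_force: [-0.4, 0.3, -0.2]
grip_width: 0.499
grasp_force: 0.0
clock: 8.85
position: [0.6216, -0.1089, 0.0105]
ee_rot: [0.96, 0.28, 0.0, 0.0]
ft_force: [-0.3, 0.2, 5.1]
grip_width: 0.244
grasp_force: 39.9
```

```bash
python3 -m inch '[[[0,0,-0.02,0,0,0,1],[0,0,-0.06,0,0,0,1],[0,0,-0.08,0,0,0,1],[0,0,-0.08,0,0,0,1]]]' 40; python3 go.py .5983 .1296 .08 1.718
```

```text
clock: 9.25
position: [0.6228, -0.1092, 0.0929]
ee_rot: [0.96, 0.28, 0.002, 0.001]
ft_force: [0.3, 0.8, -0.9]
grip_width: 0.246
grasp_force: 39.3
shift [ 0.1077 -0.2146  0.0128] rot [ 0.0015 -0.004   0.4205] j7 -0.63 h -1.003 pos [ 0.6228 -0.1092  0.0929] t 9.2 grip 0.246
```

```bash
python3 -m inch '[[[0.1077,-0.2146,0.01,0,0,0.42,1],[0.1077,-0.2146,0.01,0,0,0.42,1],[0.1077,-0.2146,0.01,0,0,0.42,1],[0.1077,-0.2146,0.01,0,0,0.42,1],[0.1077,-0.2146,0.01,0,0,0.42,1],[0.1077,-0.2146,0.01,0,0,0.42,1],[0.1077,-0.2146,0.01,0,0,0.42,1],[0.1077,-0.2146,0.01,0,0,0.42,1]]]' 40; python3 go.py .5983 .1296 .016 1.718; python3 snap.py c4
```

```text
clock: 10.05
position: [0.5964, 0.1285, 0.0795]
ee_rot: [0.997, 0.073, -0.0, 0.0]
ft_force: [-0.0, -0.4, -0.1]
grip_width: 0.246
grasp_force: 39.3
shift [ 0.0021 -0.0009  0.0635] rot [ 0.0009  0.001  -0.001 ] j7 -1.41 h -1.425 pos [0.5964 0.1285 0.0795] t 10.1 grip 0.246
```

View pics/c4.png

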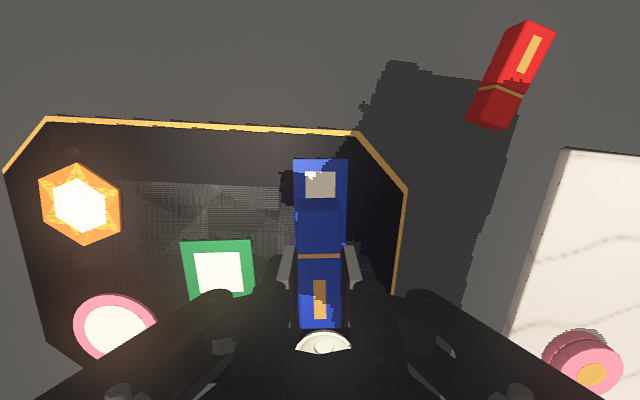

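```bash
python3 -m inch '[[[0.002,-0.001,0.03,0,0,0,1],[0.002,-0.001,0.05,0,0,0,1],[0.002,-0.001,0.06,0,0,0,1],[0.002,-0.001,0.063,0,0,0,1],[0.002,-0.001,0.063,0,0,0,1],[0.002,-0.001,0.063,0,0,0,1]]]' 40; python3 go.py .5983 .1296 .0135 1.718
```

```text
clock: 10.7
position: [0.5992, 0.131, 0.0181]
ee_rot: [0.997, 0.074, 0.001, -0.0]
ft_force: [-0.1, 0.3, -0.9]
grip_width: 0.248
grasp_force: 39.3
shift [-0.0011  0.0013  0.0046] rot [-0.0002 -0.0014  0.0001] j7 -1.37 h -1.424 pos [0.5992 0.131  0.0181] t 10.7 grip 0.248
```

```bash
python3 -m inch '[[[0,0.001,0.002,0,0,0,1],[0,0.001,0.004,0,0,0,1],[0,0.001,0.0045,0,0,0,1],[0,0.001,0.0045,0,0,0,1]]]' 40; python3 go.py .5983 .1296 .0135 1.718
```

```text
clock: 11.1
position: [0.599, 0.1303, 0.0134]
ee_rot: [0.997, 0.074, 0.0, -0.0]
ft_force: [-1.6, -0.5, 5.8]
grip_width: 0.243
grasp_force: 40.1
shift [-0.0008  0.0006 -0.0001] rot [-0.0005 -0.0008  0.0005] j7 -1.36 h -1.423 pos [0.599  0.1303 0.0134] t 11.1 grip 0.243
```

```bash
python3 -m inch '[[[0,0,0,0,0,0,0],[0,0,0,0,0,0,0],[0,0,0,0,0,0,0],[0,0,0,0,0,0,0],[0,0,-0.05,0,0,0,0],[0,0,-0.1,0,0,0,-0.5],[0,0,-0.13,0,0,0,-0.5],[0,0,-0.13,0,0,0,-0.5]]]' 40; python3 snap.py c5; python3 go.py .5156 -.2953 .14 -.874
python3 - <<'E'
import wr
wr.T.update(spray_case=(80,20)); wr.wfit("spray_case","c5",(319,200),.015)
E
```

```text
clock: 11.9
position: [0.6011, 0.1305, 0.1473]
ee_rot: [0.997, 0.074, 0.003, -0.001]
ft_force: [0.4, 0.8, 0.3]
grip_width: 0.753
grasp_force: 0.0
shift [-0.1461  0.4088  0.0035] rot [-3.000e-04 -3.900e-03 -5.489e-01] j7 -1.44 h -1.423 pos [0.5998 0.1306 0.1446] t 11.9 grip 0.745
spray_case [ 0.6066  0.1292 -0.1257] 0.454 [300 154  46  83]
```

View pics/c5.png

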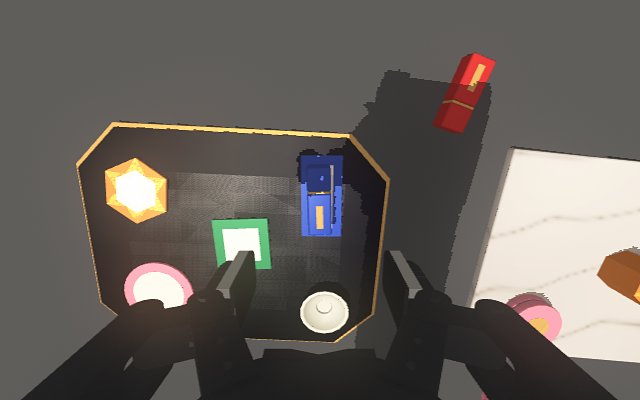

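```bash
python3 -m inch '[[[-0.146,0.409,0,0,0,-0.549,-0.5],[-0.146,0.409,0,0,0,-0.549,-0.5],[-0.146,0.409,0,0,0,-0.549,-0.5],[-0.146,0.409,0,0,0,-0.549,-0.5],[-0.146,0.409,0,0,0,-0.549,-0.5],[-0.146,0.409,0,0,0,-0.549,-0.5],[-0.146,0.409,0,0,0,-0.549,-0.5],[-0.146,0.409,0,0,0,-0.549,-0.5],[-0.146,0.409,0,0,0,-0.549,-0.5],[-0.146,0.409,0,0,0,-0.549,-0.5]]]' 40; python3 -m inch '[[[0,0,0,0,0,0,-0.5],[0,0,0,0,0,0,-0.5]]]'; python3 snap.py c6; python3 go.py .5156 -.2953 .022 -.874
python3 - <<'E'
import wr
wr.T.update(square_flacon=(70,15)); wr.wfit("square_flacon","c6",(319,210))
E
```

```text
clock: 12.95
position: [0.511, -0.3014, 0.1415]
ee_rot: [0.941, 0.338, -0.002, 0.001]
ft_force: [0.4, 0.1, 0.5]
grip_width: 0.75
grasp_force: 0.0
clock: 13.15
position: [0.5147, -0.2943, 0.1416]
ee_rot: [0.94, 0.342, -0.0, -0.001]
ft_force: [0.9, -0.4, -0.8]
grip_width: 0.754
grasp_force: 0.0
shift [-0.0003  0.0015  0.1198] rot [-0.0013 -0.      0.0022] j7 -0.17 h -0.872 pos [ 0.5149 -0.2941  0.1418] t 13.2 grip 0.753
square_flacon [ 0.5143 -0.2975  0.5868] 0.241 [301 181  43  45]
```

View pics/c6.png

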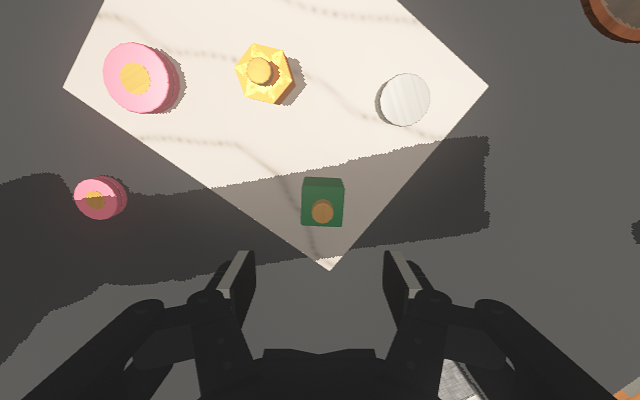

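```bash
python3 - <<'E'
import wr,pickle
c=wr.wcam(pickle.load(open("pics/c6.pkl","rb")))
print(wr.back(c,(322,212),.070),wr.back(c,(322,227),.052),wr.back(c,(323,178),.012),wr.back(c,(258,70),.07))
E
python3 -m inch '[[[-0.0003,0.0015,0.05,0,0,0,-0.5],[-0.0003,0.0015,0.09,0,0,0,-0.5],[-0.0003,0.0015,0.115,0,0,0,-0.5],[-0.0003,0.0015,0.12,0,0,0,-0.5],[-0.0003,0.0015,0.12,0,0,0,-0.5],[-0.0003,0.0015,0.12,0,0,0,-0.5]]]' 40;python3 go.py .5156 -.2953 .022 -.874
```

```text
[ 0.51653775 -0.29550321] [ 0.5018993  -0.30806613] [ 0.52910452 -0.28666996] [ 0.56627669 -0.19595349]
clock: 13.8
position: [0.5163, -0.2972, 0.0241]
ee_rot: [0.94, 0.342, 0.001, 0.001]
ft_force: [0.5, -0.4, 0.4]
grip_width: 0.752
grasp_force: 0.0
shift [ 0.0007 -0.0019  0.0021] rot [ 0.0017 -0.0011  0.0008] j7 -0.08 h -0.873 pos [ 0.5163 -0.2972  0.0241] t 13.8 grip 0.752
```

```bash
python3 -m inch '[[[0,-0.001,0.001,0,0,0,1],[0,-0.001,0.001,0,0,0,1],[0,-0.001,0.001,0,0,0,1],[0,-0.001,0.001,0,0,0,1],[0,-0.001,0.001,0,0,0,1],[0,-0.001,0.001,0,0,0,1],[0,-0.001,0.001,0,0,0,1]]]' 40;python3 go.py .537 .203 .15 .18
```

```text
clock: 14.5
position: [0.5153, -0.2964, 0.0229]
ee_rot: [0.94, 0.341, 0.001, 0.0]
ft_force: [-1.1, 0.8, 6.8]
grip_width: 0.412
grasp_force: 39.6
shift [ 0.3374 -0.3689 -0.1271] rot [ 1.8000e-03 -7.0000e-04 -1.0539e+00] j7 -0.08 h -0.874 pos [ 0.5153 -0.2964  0.0229] t 14.5 grip 0.412
```

```bash
python3 -m inch '[[[0,0,-0.02,0,0,0,1],[0,0,-0.06,0,0,0,1],[0,0,-0.1,0,0,0,1],[0,0,-0.1,0,0,0,1]]]' 40;python3 go.py .535 .2025 .12 1.751
```

```text
clock: 14.9
position: [0.5169, -0.2982, 0.1271]
ee_rot: [0.94, 0.341, 0.003, 0.003]
ft_force: [-0.3, -1.3, -1.8]
grip_width: 0.414
grasp_force: 40.5
shift [ 0.335  -0.3726  0.006 ] rot [ 0.0058 -0.0061  0.516 ] j7 -0.15 h -0.875 pos [ 0.5169 -0.2982  0.1271] t 14.9 grip 0.414
```

```bash
python3 -m inch '[[[0.335,-0.372,0.005,0,0,0.516,1],[0.335,-0.372,0.005,0,0,0.516,1],[0.335,-0.372,0.005,0,0,0.516,1],[0.335,-0.372,0.005,0,0,0.516,1],[0.335,-0.372,0.005,0,0,0.516,1],[0.335,-0.372,0.005,0,0,0.516,1],[0.335,-0.372,0.005,0,0,0.516,1],[0.335,-0.372,0.005,0,0,0.516,1],[0.335,-0.372,0.005,0,0,0.516,1],[0.335,-0.372,0.005,0,0,0.516,1]]]' 40;python3 -m inch '[[[0,0,0,0,0,0,1],[0,0,0,0,0,0,1]]]'; python3 go.py .535 .2025 .03 1.751
```

```text
clock: 15.9
position: [0.5318, 0.1921, 0.1168]
ee_rot: [0.996, 0.09, 0.0, -0.0]
ft_force: [0.6, -0.5, -0.9]
grip_width: 0.41
grasp_force: 40.5
clock: 16.1
position: [0.5318, 0.191, 0.1163]
ee_rot: [0.996, 0.092, -0.0, 0.0]
ft_force: [0.1, -1.0, -1.5]
grip_width: 0.413
grasp_force: 40.6
shift [ 0.0053 -0.0108  0.0863] rot [0.0005 0.0005 0.0034] j7 -1.56 h -1.387 pos [0.5318 0.191  0.1163] t 16.1 grip 0.413
```

```bash
python3 -m inch '[[[0.0053,-0.0108,0.01,0,0,0.003,1],[0.0053,-0.0108,0.05,0,0,0.003,1],[0.0053,-0.0108,0.075,0,0,0.003,1],[0.0053,-0.0108,0.083,0,0,0.003,1],[0.0053,-0.0108,0.085,0,0,0.003,1],[0.0053,-0.0108,0.085,0,0,0.003,1],[0.0053,-0.0108,0.085,0,0,0.003,1]]]' 40; python3 go.py .535 .2025 .0257 1.751
```

```text
clock: 16.8
position: [0.5365, 0.2016, 0.033]
ee_rot: [0.996, 0.088, 0.001, -0.001]
ft_force: [-0.0, 0.1, -1.3]
grip_width: 0.414
grasp_force: 40.5
shift [-0.0013 -0.0012  0.0073] rot [-0.0009 -0.002  -0.003 ] j7 -1.5 h -1.394 pos [0.5365 0.2016 0.033 ] t 16.8 grip 0.414
```

```bash
python3 -m inch '[[[-0.001,-0.001,0.003,0,0,0,1],[-0.001,-0.001,0.006,0,0,0,1],[-0.001,-0.001,0.0073,0,0,0,1],[-0.001,-0.001,0.0073,0,0,0,1],[-0.001,-0.001,0.0073,0,0,0,1]]]' 40; python3 go.py .535 .2025 .0257 1.751
```

```text
clock: 17.3
position: [0.5346, 0.2028, 0.0258]
ee_rot: [0.996, 0.089, 0.0, -0.001]
ft_force: [-5.9, -0.5, 15.0]
grip_width: 0.41
grasp_force: 42.4
shift [0.0003 0.0004 0.0001] rot [-0.0016 -0.0004 -0.0022] j7 -1.5 h -1.393 pos [0.5346 0.2028 0.0258] t 17.3 grip 0.41
```

```bash
python3 -m inch '[[[0,0,-0.001,0,0,0,-0.4],[0,0,-0.001,0,0,0,-0.4],[0,0,-0.001,0,0,0,-0.4],[0,0,-0.001,0,0,0,-0.4],[0,0,-0.001,0,0,0,-0.4],[0,0,-0.05,0,0,0,-0.4],[0,0,-0.1,0,0,0,-0.4],[0,0,-0.13,0,0,0,-0.4],[0,0,-0.13,0,0,0,-0.4]]]' 40; python3 snap.py c7; python3 go.py .567 -.195 .14 .52 .567 -.195 .14 -.52 .567 -.195 .14 1.57;  python3 - <<'E'
import wr
wr.T.update(square_flacon=(70,15))
import cv2;cv2.imwrite("pics/c7c.png",cv2.resize(cv2.imread("pics/c7.png")[120:300,180:460],None,fx=2,fy=2))
E
```

```text
clock: 18.2
position: [0.5367, 0.2029, 0.1587]
ee_rot: [0.996, 0.089, 0.003, -0.002]
ft_force: [0.5, 0.8, -0.7]
grip_width: 0.699
grasp_force: 0.0
shift [-0.0393  0.3971  0.0154] rot [-0.0037 -0.0017  1.2287] j7 -1.6 h -1.393 pos [0.5354 0.2027 0.1562] t 18.2 grip 0.705
shift [-0.0393  0.3971  0.0154] rot [-4.000e-04 -3.900e-03 -8.729e-01] j7 -1.6 h -1.393 pos [0.5354 0.2027 0.1562] t 18.2 grip 0.705
shift [-0.0393  0.3971  0.0154] rot [-0.0022 -0.0031  0.1787] j7 -1.6 h -1.393 pos [0.5354 0.2027 0.1562] t 18.2 grip 0.705
```

View pics/c7c.png

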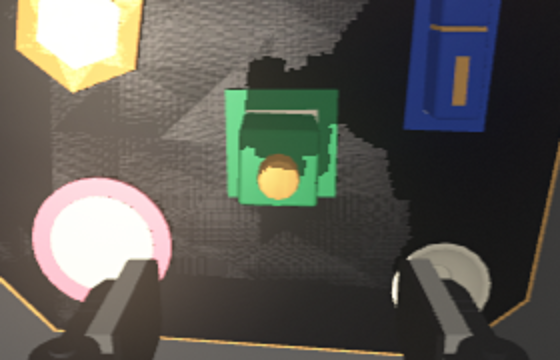

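```bash
python3 -m inch '[[[-0.0393,0.3971,0,0,0,0.195,-0.4],[-0.0393,0.3971,0,0,0,0.195,-0.4],[-0.0393,0.3971,0,0,0,0.195,-0.4],[-0.0393,0.3971,0,0,0,0.195,-0.4],[-0.0393,0.3971,0,0,0,0.195,-0.4],[-0.0393,0.3971,0,0,0,0.195,-0.4],[-0.0393,0.3971,0,0,0,0.195,-0.4],[-0.0393,0.3971,0,0,0,0.195,-0.4],[-0.0393,0.3971,0,0,0,0.195,-0.4],[-0.0393,0.3971,0,0,0,0.195,-0.4]]]' 40; python3 -m inch '[[[0,0,0,0,0,0,-0.4],[0,0,0,0,0,0,-0.4]]]'; python3 snap.py c8
python3 - <<'E'
import wr
wr.wfit("hex_flacon","c8",(319,210))
E
python3 go.py .567 -.195 .022 1.547
```

```text
clock: 19.25
position: [0.5647, -0.1973, 0.153]
ee_rot: [1.0, -0.01, -0.001, 0.0]
ft_force: [-0.0, 0.7, -0.8]
grip_width: 0.704
grasp_force: 0.0
clock: 19.45
position: [0.5661, -0.1936, 0.1538]
ee_rot: [1.0, -0.007, -0.0, -0.0]
ft_force: [0.1, 0.7, 0.8]
grip_width: 0.695
grasp_force: 0.0
hex_flacon [ 0.5668 -0.1956  0.4872] 0.028 [300 169  44  55]
shift [0.0009 0.0014 0.132 ] rot [-0.0007  0.0005  0.0093] j7 -1.02 h -1.585 pos [ 0.5662 -0.1937  0.154 ] t 19.5 grip 0.7
```

```bash
python3 -m inch '[[[0.0005,0.002,0.05,0,0,0.022,-0.4],[0.0005,0.002,0.1,0,0,0.022,-0.4],[0.0005,0.002,0.125,0,0,0.022,-0.4],[0.0005,0.002,0.132,0,0,0.022,-0.4],[0.0005,0.002,0.132,0,0,0.022,-0.4],[0.0005,0.002,0.132,0,0,0.022,-0.4]]]' 40;python3 go.py .5668 -.1956 .022 1.534
```

```text
clock: 20.1
position: [0.5675, -0.1976, 0.0241]
ee_rot: [1.0, -0.019, 0.001, 0.0]
ft_force: [-0.5, -0.5, 0.3]
grip_width: 0.698
grasp_force: 0.0
shift [-0.0008 -0.002   0.0021] rot [ 0.0003 -0.0023 -0.0018] j7 -0.94 h -1.609 pos [ 0.5675 -0.1976  0.0241] t 20.1 grip 0.698
```

```bash
python3 -m inch '[[[-0.0008,-0.001,0.001,0,0,0,1],[-0.0008,-0.001,0.001,0,0,0,1],[-0.0008,-0.001,0.001,0,0,0,1],[-0.0008,-0.001,0.001,0,0,0,1],[-0.0008,-0.001,0.001,0,0,0,1],[-0.0008,-0.001,0.001,0,0,0,1],[-0.0008,-0.001,0.001,0,0,0,1]]]' 40;python3 -m inch '[[[0,0,-0.02,0,0,0,1],[0,0,-0.06,0,0,0,1],[0,0,-0.1,0,0,0,1],[0,0,-0.1,0,0,0,1]]]' 40;python3 go.py .577 .31 .12 1.57
```

```text
clock: 20.8
position: [0.5666, -0.1965, 0.0229]
ee_rot: [1.0, -0.02, 0.001, -0.0]
ft_force: [-0.7, 1.4, 6.7]
grip_width: 0.433
grasp_force: 41.3
clock: 21.2
position: [0.5682, -0.198, 0.127]
ee_rot: [1.0, -0.02, 0.004, 0.001]
ft_force: [-0.1, -1.1, -0.8]
grip_width: 0.43
grasp_force: 40.5
shift [-0.0114 -0.508   0.0064] rot [ 0.0011 -0.0082 -0.0389] j7 -1.02 h -1.61 pos [ 0.5682 -0.198   0.127 ] t 21.2 grip 0.43
```

```bash
python3 -m inch '[[[-0.0114,-0.508,0.005,0,0,-0.04,1],[-0.0114,-0.508,0.005,0,0,-0.04,1],[-0.0114,-0.508,0.005,0,0,-0.04,1],[-0.0114,-0.508,0.005,0,0,-0.04,1],[-0.0114,-0.508,0.005,0,0,-0.04,1],[-0.0114,-0.508,0.005,0,0,-0.04,1],[-0.0114,-0.508,0.005,0,0,-0.04,1],[-0.0114,-0.508,0.005,0,0,-0.04,1],[-0.0114,-0.508,0.005,0,0,-0.04,1],[-0.0114,-0.508,0.005,0,0,-0.04,1]]]' 40;python3 -m inch '[[[0,-0.003,0,0,0,0,1],[0,-0.003,0,0,0,0,1]]]'; python3 go.py .577 .31 .03 1.57
```

```text
clock: 22.2
position: [0.5735, 0.3056, 0.1165]
ee_rot: [1.0, 0.001, -0.0, -0.0]
ft_force: [0.8, -1.0, -0.2]
grip_width: 0.435
grasp_force: 40.5
clock: 22.4
position: [0.5733, 0.3081, 0.1159]
ee_rot: [1.0, 0.002, -0.0, 0.0]
ft_force: [0.4, -0.7, -1.3]
grip_width: 0.434
grasp_force: 40.6
shift [ 0.0038 -0.0019  0.0859] rot [0.0004 0.0004 0.005 ] j7 -1.81 h -1.567 pos [0.5733 0.3081 0.1159] t 22.4 grip 0.434
```

```bash
python3 -m inch '[[[0.003,-0.002,0.02,0,0,0,1],[0.003,-0.002,0.06,0,0,0,1],[0.003,-0.002,0.078,0,0,0,1],[0.003,-0.002,0.083,0,0,0,1],[0.003,-0.002,0.085,0,0,0,1],[0.003,-0.002,0.085,0,0,0,1],[0.003,-0.002,0.085,0,0,0,1]]]' 40; python3 go.py .577 .31 .0257 1.57
```

```text
clock: 23.1
position: [0.5778, 0.3086, 0.0329]
ee_rot: [1.0, 0.0, 0.001, -0.001]
ft_force: [0.3, -0.5, -0.7]
grip_width: 0.43
grasp_force: 40.5
shift [-0.0009 -0.0014  0.0072] rot [-0.0012 -0.0017  0.0014] j7 -1.76 h -1.57 pos [0.5778 0.3086 0.0329] t 23.1 grip 0.43
```

```bash
python3 -m inch '[[[-0.0005,-0.001,0.003,0,0,0,1],[-0.0005,-0.001,0.006,0,0,0,1],[-0.0005,-0.001,0.007,0,0,0,1],[-0.0005,-0.001,0.007,0,0,0,1],[-0.0005,-0.001,0.007,0,0,0,1]]]' 40; python3 go.py .577 .31 .0257 1.57
```

```text
clock: 23.6
position: [0.5767, 0.3099, 0.0259]
ee_rot: [1.0, 0.001, 0.0, -0.001]
ft_force: [-5.5, -0.9, 11.5]
grip_width: 0.439
grasp_force: 42.2
shift [ 0.0003 -0.0001  0.0002] rot [-0.0014 -0.0003  0.0019] j7 -1.76 h -1.57 pos [0.5767 0.3099 0.0259] t 23.6 grip 0.439
```

```bash
python3 -m inch '[[[0,0,-0.001,0,0,0,-0.4],[0,0,-0.001,0,0,0,-0.4],[0,0,-0.001,0,0,0,-0.4],[0,0,-0.001,0,0,0,-0.4],[0,0,-0.001,0,0,0,-0.4],[0,0,-0.05,0,0,0,-0.4],[0,0,-0.1,0,0,0,-1],[0,0,-0.12,0,0,0,-1],[0,0,-0.12,0,0,0,-1]]]' 40; python3 snap.py c9; python3 go.py .498 -.1145 .14 1.57;  python3 - <<'E'
import wr
wr.wfit("hex_flacon","c9",(319,200),.015)
E
```

```text
clock: 24.5
position: [0.5783, 0.3099, 0.1483]
ee_rot: [1.0, 0.0, 0.002, -0.002]
ft_force: [-0.2, -0.2, -0.4]
grip_width: 1.0
grasp_force: 0.0
shift [-0.0795  0.4241  0.005 ] rot [-0.0018 -0.002   0.0016] j7 -1.82 h -1.57 pos [0.5772 0.3097 0.1459] t 24.6 grip 1.002
hex_flacon [0.61   0.2963 0.8121] 0.559 [284 134 104  80]
```

```bash
python3 -m inch '[[[-0.0795,0.4241,0,0,0,0,-1],[-0.0795,0.4241,0,0,0,0,-1],[-0.0795,0.4241,0,0,0,0,-1],[-0.0795,0.4241,0,0,0,0,-1],[-0.0795,0.4241,0,0,0,0,-1],[-0.0795,0.4241,0,0,0,0,-1],[-0.0795,0.4241,0,0,0,0,-1],[-0.0795,0.4241,0,0,0,0,-1],[-0.0795,0.4241,0,0,0,0,-1],[-0.0795,0.4241,0,0,0,0,-1]]]' 40; python3 -m inch '[[[0,0,0,0,0,0,-1],[0,0,0,0,0,0,-1]]]'; python3 snap.py c10
python3 - <<'E'
import wr
wr.wfit("compact","c10",(319,200))
E
python3 go.py .498 -.1145 .014 1.57
```

```text
clock: 25.55
position: [0.4952, -0.1195, 0.1437]
ee_rot: [1.0, -0.003, -0.001, 0.0]
ft_force: [0.5, 0.3, -0.6]
grip_width: 1.001
grasp_force: 0.0
clock: 25.75
position: [0.4973, -0.1133, 0.1438]
ee_rot: [1.0, 0.001, -0.001, -0.0]
ft_force: [0.2, 0.2, -0.4]
grip_width: 0.998
grasp_force: 0.0
compact [ 0.4975 -0.1152  0.0072] 0.037 [292 166  59  62]
shift [0.0007 0.0013 0.13  ] rot [-0.      0.0009  0.0039] j7 -1.22 h -1.568 pos [ 0.4974 -0.1132  0.144 ] t 25.8 grip 1.001
```

```bash
python3 -m inch '[[[0.0003,0.002,0.05,0,0,0,-1],[0.0003,0.002,0.1,0,0,0,-1],[0.0003,0.002,0.125,0,0,0,-1],[0.0003,0.002,0.133,0,0,0,-1],[0.0003,0.002,0.133,0,0,0,-1],[0.0003,0.002,0.133,0,0,0,-1]]]' 40; python3 go.py .4977 -.115 .010 1.57
```

```text
clock: 26.4
position: [0.4987, -0.1166, 0.0128]
ee_rot: [1.0, 0.001, 0.001, 0.0]
ft_force: [0.0, 0.2, 0.1]
grip_width: 0.996
grasp_force: 0.0
shift [-0.001  -0.0016  0.0028] rot [ 0.     -0.0017  0.0024] j7 -1.03 h -1.569 pos [ 0.4987 -0.1166  0.0128] t 26.4 grip 0.996
```

```bash
python3 -m inch '[[[0,-0.001,0.001,0,0,0,1],[0,-0.001,0.001,0,0,0,1],[0,-0.001,0.001,0,0,0,1],[0,-0.001,0.001,0,0,0,1],[0,-0.001,0.001,0,0,0,1],[0,-0.001,0.001,0,0,0,1],[0,-0.001,0.001,0,0,0,1]]]' 40;python3 -m inch '[[[0,0,-0.02,0,0,0,1],[0,0,-0.06,0,0,0,1],[0,0,-0.09,0,0,0,1],[0,0,-0.09,0,0,0,1]]]' 40;python3 go.py .466 .288 .12 1.57
```

```text
clock: 27.1
position: [0.4984, -0.1154, 0.0117]
ee_rot: [1.0, 0.001, 0.001, -0.001]
ft_force: [-3.3, 2.0, 12.1]
grip_width: 0.607
grasp_force: 39.5
clock: 27.5
position: [0.4999, -0.1163, 0.1042]
ee_rot: [1.0, 0.0, 0.003, -0.001]
ft_force: [0.6, 0.1, -0.5]
grip_width: 0.606
grasp_force: 42.2
shift [-0.0336 -0.4043 -0.0156] rot [-0.001  -0.0061  0.0013] j7 -1.16 h -1.57 pos [ 0.4999 -0.1163  0.1042] t 27.5 grip 0.606
```

```bash
python3 -m inch '[[[-0.0336,-0.4043,-0.01,0,0,0,1],[-0.0336,-0.4043,-0.01,0,0,0,1],[-0.0336,-0.4043,-0.01,0,0,0,1],[-0.0336,-0.4043,-0.01,0,0,0,1],[-0.0336,-0.4043,-0.01,0,0,0,1],[-0.0336,-0.4043,-0.01,0,0,0,1],[-0.0336,-0.4043,-0.01,0,0,0,1],[-0.0336,-0.4043,-0.01,0,0,0,1],[-0.0336,-0.4043,-0.01,0,0,0,1],[-0.0336,-0.4043,-0.01,0,0,0,1]]]' 40;python3 -m inch '[[[-0.0336,-0.003,0,0,0,0,1]]]' > /dev/null 2>&1; python3 go.py .4665 .288 .02 1.57
```

```text
clock: 28.5
position: [0.463, 0.2899, 0.1099]
ee_rot: [1.0, 0.002, -0.0, 0.0]
ft_force: [-0.6, -1.6, -1.2]
grip_width: 0.608
grasp_force: 42.2
shift [0.033  0.0002 0.0906] rot [ 0.0022 -0.0032 -0.0038] j7 -2.02 h -1.575 pos [0.4332 0.2885 0.1105] t 28.6 grip 0.607
```

That last one-row move held a typo, a stray 34 mm x shift in free air. I'm correcting it in the next move.

```bash
python3 -m inch '[[[0.033,0,0.01,0,0,0,1],[0.033,0,0.01,0,0,0,1],[0.033,0,0.05,0,0,0,1],[0.033,0,0.075,0,0,0,1],[0.033,0,0.085,0,0,0,1],[0.033,0,0.085,0,0,0,1],[0.033,0,0.085,0,0,0,1]]]' 40; python3 go.py .4665 .288 .0147 1.57
```

```text
clock: 29.3
position: [0.4639, 0.2911, 0.0266]
ee_rot: [1.0, -0.0, 0.0, -0.0]
ft_force: [-0.2, 0.1, -0.6]
grip_width: 0.604
grasp_force: 42.3
shift [0.0026 0.0031 0.0119] rot [-0.0007 -0.001   0.0003] j7 -1.86 h -1.571 pos [0.4639 0.2911 0.0266] t 29.3 grip 0.604
```

```bash
python3 -m inch '[[[0.003,0.003,0.005,0,0,0,1],[0.003,0.003,0.009,0,0,0,1],[0.003,0.003,0.011,0,0,0,1],[0.003,0.003,0.0115,0,0,0,1],[0.003,0.003,0.0115,0,0,0,1]]]' 40; python3 go.py .4665 .288 .0147 1.57
```

```text
clock: 29.8
position: [0.4663, 0.2885, 0.0148]
ee_rot: [1.0, 0.0, -0.0, -0.0]
ft_force: [-3.9, -2.3, 10.1]
grip_width: 0.606
grasp_force: 43.4
shift [0.0002 0.0005 0.0001] rot [-0.0005  0.0002  0.0014] j7 -1.83 h -1.57 pos [0.4663 0.2885 0.0148] t 29.8 grip 0.606
```

Seated. I'll release, rise and back off to view the tray.

```bash
python3 -m inch '[[[0,0,-0.001,0,0,0,-0.8],[0,0,-0.001,0,0,0,-0.8],[0,0,-0.001,0,0,0,-0.8],[0,0,-0.001,0,0,0,-0.8],[0,0,-0.001,0,0,0,-0.8],[0,0,-0.04,0,0,0,-0.8],[0,0,-0.09,0,0,0,-0.8],[0,0,-0.14,0,0,0,-0.8],[0,0,-0.19,0,0,0,-0.8],[0,0,-0.22,0,0,0,-0.8]]]' 40; python3 -m inch '[[[-0.08,0.05,0,0,0,0,-0.8],[-0.08,0.05,0,0,0,0,-0.8],[-0.08,0.05,0,0,0,0,-0.8],[-0.08,0.05,0,0,0,0,-0.8],[-0.08,0.05,0,0,0,0,-0.8]]]'; python3 snap.py f1; python3 -c "
import cv2;from workcell import imaging
cv2.imwrite('pics/f_side.png',imaging.camera('side'));cv2.imwrite('pics/f_scene.png',imaging.camera('scene'))"
```

```text
clock: 30.8
position: [0.4671, 0.2886, 0.2377]
ee_rot: [1.0, 0.0, 0.001, -0.001]
ft_force: [0.3, 0.6, -0.8]
grip_width: 0.903
grasp_force: 0.0
clock: 31.3
position: [0.386, 0.2388, 0.2343]
ee_rot: [1.0, 0.001, -0.0, -0.001]
ft_force: [0.8, -0.5, 0.7]
grip_width: 0.899
grasp_force: 0.0
```

View pics/f1.png

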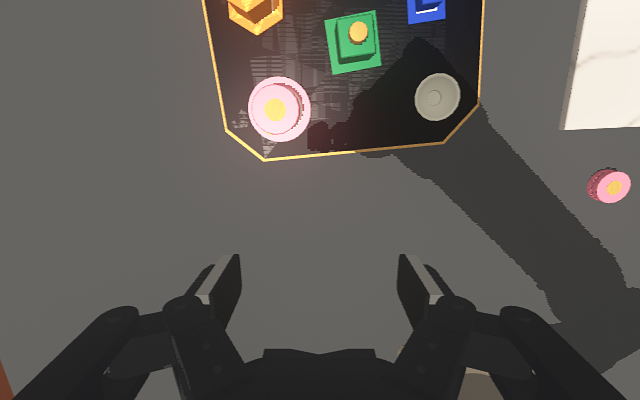

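Run:
```python
import wr,pickle,cv2
c=wr.wcam(pickle.load(open("pics/f1.pkl","rb")))
print("compact",wr.back(c,(275,109),.037),"sq",wr.back(c,(358,31),.073))
im=cv2.imread("pics/f_side.png")[95:200,230:370]; cv2.imwrite("pics/fs.png",cv2.resize(im,None,fx=5,fy=5,interpolation=2))
```

```text
compact [0.46519165 0.28843184] sq [0.53356989 0.20370147]
```

View pics/fs.png

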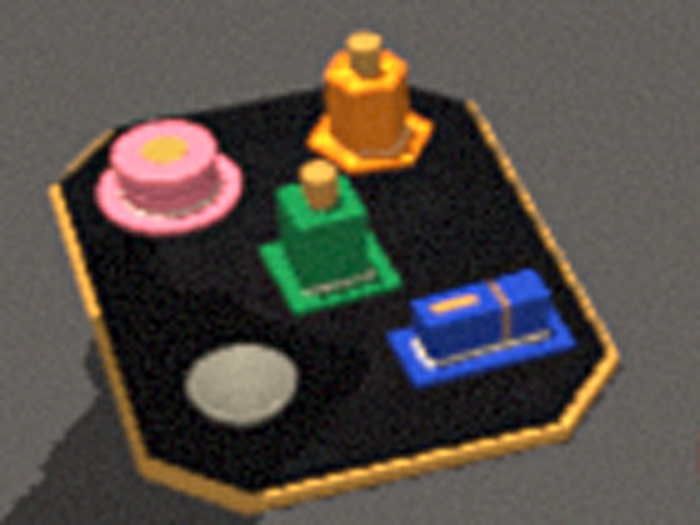

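All four pieces stand upright and centred on their pads (compact at pixel 165,160, hex 365,95, square 320,235, case 480,315). The dish is at about (242,383).

```bash
python3 -c "from workcell import order; print(order.hand_in())"
```

```text
the job is handed in; nothing more can be done
None
```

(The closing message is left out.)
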